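# Set the drag screw on a paper-tube rolling stand

### The job

Take the rolling spindle with the straight cylindrical wooden grip out of the wooden rack, stand it fully home in the bore of the metal stand and let go of it. Then turn the stand's thumbscrew clockwise until it seats, back it off a quarter turn, and finish still gripping the thumbscrew there, with the spindle still standing in its bore. Leave the ball-headed and disc-headed spindles in the rack, and do not disturb the scissors or the glue jar.

Things in the scene. Friction and masses are not known exactly. Their poses are not given: they have to be found in the camera images.
- spindle_mid (a point): Middle (half-way up, on the axis) of the spindle to use, which starts upright in one of the rack's three holes: a steel shaft of 16 mm diameter and 78 mm length with a chamfered flat foot (10 mm across at the tip, full width 5 mm up), carrying on top a plain wooden cylinder grip of 24 mm diameter and 32 mm height. 110 mm tall overall, 0.13 kg: the foot is 55 mm below this point, the grip's centre 39 mm above it. Its z axis points up the spindle.
- rack: Fixed dark wooden block, 60 mm (x) by 180 mm (y) by 38 mm high, standing on a 3 mm cutting mat; origin at the centre of its underside. Three round holes, 19 mm wide and 30 mm deep, in a row along its y axis at y = -60, 0 and +60 mm, one spindle in each; which spindle is in which hole varies. A lift of 35 mm frees a spindle from its hole; to pass over the neighbouring spindles raise it 120 mm or more.
- ball_mid (a point): Middle of another spindle in the rack, to be left there: 13 mm steel shaft with a 30 mm wooden ball on top, 107 mm tall.
- disc_mid (a point): Middle of another spindle in the rack, to be left there: 13 mm steel shaft with a flat wooden disc, 36 mm across and 10 mm thick, on top, 94 mm tall.
- stand: Fixed aluminium block, 60 mm (x) by 170 mm (y) by 45 mm high, with a thin flange at its foot, on the mat; origin at the centre of its underside. The bore is at y = -50 mm and the thumbscrew at y = +50 mm in its frame, both with vertical axes.
- bore_mouth (a point): Centre of the bore's mouth, in the top face of the stand. The bore is round, 18 mm wide, 36 mm deep, with a flat floor. A spindle fully home stands with its top 74 mm above this mouth.
- bore_floor (a point): Centre of the bore's floor, 36 mm below its mouth; z up. The spindle's middle is 55 mm above it when fully home.
- thumbscrew_grip (a point): The place to pinch the brass thumbscrew, on its vertical axis, 33 mm above the stand's top face, and turning with it. Two flat wings form one bar 10 mm thick and about 53 mm long at the top (rounded, flaring upwards), reaching from 11 mm to about 47 mm above the stand's top; x axis along the bar, y axis across it (the direction to pinch), z up. Below the wings is a round collar 30 mm wide whose top is 11 mm above the stand's top. The screw does not rise or sink as it turns.
- thumbscrew (a joint): Angle of the thumbscrew in rad, growing as it turns clockwise seen from above; range 0 to 4.0. It is seated at a hard stop at 4.0 and starts 0.9 to 2.0 rad short of that. It turns with a steady light drag (0.06 N m) and stays where it is left; a quarter turn back from the seat reads 2.43.
- scissors: Black-handled scissors lying flat on the mat between rack and stand, about 190 mm long and 10 mm high; origin at the pivot, underside, x axis towards the blade tips. Leave alone.
- glue_jar: Closed white jar, 56 mm wide and 65 mm high, standing beyond the scissors; origin at the centre of its underside. Leave alone.
There are look-alikes about, which are no part of the job. Of the things that look like the stand, the larger one is meant.

How it is judged:
By the outcome, as a careful person would: the job done as asked, in the order asked, and still so for the second after the job is handed in, while the arm keeps its last pose, push and grip.
It also fails if it takes over 67 s, if anything falls off the work surface, if the arm or the gripper's body presses on something with over 40 N, if the wrist force passes 120 N, or if a joint passes its speed limit or range.

### The arm

A 6-joint arm with a two-finger parallel gripper is mounted at the origin on the work surface. World frame = base frame: x ahead of the robot, y to its left, z up, the work surface at z = 0. Lengths are in m, angles in rad, forces in N, time in s.
With the tool pointing down it reaches from about 0.25 to 0.725 m from the base axis. Payload 4 kg.
Tool frame: the origin (TCP) lies at the very end of the fingers, on their centre line; the grasp point (between the pads) lies 19 mm behind it; y points along the fingers, z is the direction in which the jaws open and shut, and the axes are right-handed (so a half turn about y gives the same grasp; the last joint's range is limited). The gripper opens to 85 mm and grips with 20 to 120 N. Pads are 22 mm wide; open, the fingers measure 114 mm over their backs; the gripper's body (76 mm by 85 mm) begins 54 mm behind the grasp point. The pads swing forward as they close: fully open they stand 13 mm farther back than shut.
Start: joints at [-1.301, 0.241, 0.005, 1.335, 0, 1.571], TCP at [0.133, -0.482, 0.231] pointing down, gripper open.
Joint ranges: [-2.72, 2.72], [-1.05, 1.87], [-1.09, 1.28], [-1.99, 2.15], [-1.42, 1.44], [-3.14, 3.14]. Speed limits (rad/s): [2.79, 2.79, 3.14, 3.14, 3.14, 3.14].

### API

Orientations are given as a unit quaternion [x, y, z, w].
In Python, from workcell import bot gives the robot as it stands. The module is installed in compiled form; this text tells all that it offers.
- The arm moves only by the tool move_arm, never from a script. Its argument "increments" is a list of rows, each an object with "grip": the closure, from 0 (fully open) to 1 (shut); "linear": the shift along the tool's x, y, z scaled (see below), a list of three; "twist": the turn about the tool's y scaled (see below). A call has exactly 5 rows; each row shifts and turns the pose as measured when the row begins, along the tool's axes as they then stand; what a row does not reach is not made up. The controller multiplies each number of a shift by 0.2 m and each number of a turn by 2 rad. A row lasts 1/10 s, in which the tool goes at most 50 mm and 8.59 degrees, less where a joint would pass 70% of its speed; a pose out of reach is approached as far as the arm can. A call with a number of a shift or a turn outside -1 to 1 is refused whole. A call with a gripper value outside its range is refused whole. The fingers move at their own pace and stop on an object; the grip force is fixed at half the most. Time passes only in rows, so rows that do not move let the fingers close, or fill a call up. It gives the time, the measured TCP pose, the force and the opening at its end, in the units of the state.
- bot.get_obs(): the state, without advancing time (a new reading comes with each control period).
- bot.camera(name): name is "scene" or "top" or "wrist"; returns (picture, depth): 480x640x3 uint8, blue, green, red; 480x640 float32, m along the optical axis (not along the pixel's ray), 0 where there is no reading.
- bot.camera_params(name): a dict with "camera_matrix" (3x3 intrinsics, pixels), "rvec" (rotation vector, rad) and "tvec" (3), from world to camera coordinates, as OpenCV has them; the wrist camera has in their place "T_tool_cam" (4x4, takes a point from camera to tool coordinates, whose origin is the TCP and whose axes are the tool frame's). Camera axes: x right, y down, z forward; pixel columns grow to the right and rows downward; lengths in m; the calibration is good to about 2 mm. A picture is of the moment at which its call begins: read the wrist's pose just before it. camera_params takes no time and is no camera call.
- bot.job_done(): hands the job in, once; it reports no verdict.
The state is a dict: "clock": time; "joint_pos": joint angles; "joint_vel": joint speeds; "tau": joint torques, N m; "eef_pos": TCP position; "tool_rot": TCP orientation; "ft_force": force on the tool from outside, world axes, zero at the start; "ft_torque": the same for the moment, N m; "grip_width": finger opening in m.
Only numpy, scipy, OpenCV 4.12 (cv2) and the standard library are available. Lean on these libraries where they do the work, as an engineer would, in place of code of your own. Each camera call takes 0.05 s, during which the arm holds its last target. There are 200 camera calls.

## Working session

There is one attempt and no reset: what is moved stays moved. The work goes in short steps, Python scripts to look and compute and a tool call to move; the robot and the scene stay as the last step left them, time stands still between calls to the robot, and variables do not carry over. Pictures are saved under pics/ and viewed, about 8 in all and at most 12, crops included, and the job is handed in when it is done.

Besides the shell and the picture viewer there is one more tool, called after ">>>" as name([rows], argument=value, ...), one row to a line, values as JSON. move_arm: Moves the arm, as the interface text tells. Its arguments: {"type":"object","properties":{"increments":{"type":"array"}},"required":["increments"]}

```bash
mkdir -p pics; ls; cat > h.py <<'E'
import numpy as np, cv2
from scipy.spatial.transform import Rotation as R
from workcell import bot
def cam(name):
    o=bot.get_obs(); im,d=bot.camera(name); p=bot.camera_params(name); K=np.array(p["camera_matrix"])
    if name=="wrist":
        T=np.eye(4);T[:3,:3]=R.from_quat(o["tool_rot"]).as_matrix();T[:3,3]=o["eef_pos"]
        M=T@np.array(p["T_tool_cam"])
    else:
        M=np.eye(4);M[:3,:3]=cv2.Rodrigues(np.array(p["rvec"],float))[0];M[:3,3]=np.ravel(p["tvec"]);M=np.linalg.inv(M)
    return im,d,K,M
def cloud(d,K,M):
    v,u=np.indices(d.shape); P=np.stack([(u-K[0,2])/K[0,0]*d,(v-K[1,2])/K[1,1]*d,d],-1)@M[:3,:3].T+M[:3,3]
    P[d==0]=np.nan; return P
E
python3 - <<'E'
from h import *
o=bot.get_obs();print({k:np.round(v,3) for k,v in o.items()})
for n in("top","scene"):
    im,d,K,M=cam(n);P=cloud(d,K,M);np.savez("pics/"+n,im=im,P=P);cv2.imwrite(f"pics/{n}0.png",im);print(n,M.round(3),K.round(0).tolist())
print(R.from_quat(o["tool_rot"]).as_matrix().round(3), np.round(bot.camera_params("wrist")["T_tool_cam"],3))
E
```

```text
pics
{'clock': np.float64(0.0), 'joint_pos': array([-1.301,  0.241,  0.004,  1.335,  0.   ,  1.571]), 'joint_vel': array([ 0.001,  0.   , -0.   , -0.002, -0.   ,  0.001]), 'tau': array([-0.0000e+00, -3.7232e+01,  2.5241e+01,  1.7000e-02,  0.0000e+00,
       -0.0000e+00]), 'eef_pos': array([ 0.133, -0.481,  0.23 ]), 'tool_rot': array([-0.095,  0.701, -0.7  ,  0.095]), 'ft_force': array([-0.47 ,  0.244,  0.315]), 'ft_torque': array([-0.03 ,  0.045, -0.001]), 'grip_width': np.float64(0.085)}
top [[ 0.016 -0.99   0.14   0.314]
 [-1.    -0.013  0.022 -0.005]
 [-0.02  -0.141 -0.99   1.184]
 [ 0.     0.     0.     1.   ]] [[616.0, 0.0, 317.0], [0.0, 616.0, 248.0], [0.0, 0.0, 1.0]]
scene [[-1.900e-02  6.900e-01 -7.240e-01  1.233e+00]
 [ 1.000e+00  2.600e-02 -1.000e-03  1.100e-02]
 [ 1.800e-02 -7.230e-01 -6.900e-01  8.250e-01]
 [ 0.000e+00  0.000e+00  0.000e+00  1.000e+00]] [[582.0, 0.0, 323.0], [0.0, 582.0, 246.0], [0.0, 0.0, 1.0]]
[[-0.964 -0.001  0.267]
 [-0.267  0.002 -0.964]
 [-0.    -1.    -0.002]] [[ 0.     0.953  0.302 -0.076]
 [-0.001 -0.302  0.953 -0.143]
 [ 1.    -0.     0.    -0.   ]
 [ 0.     0.     0.     1.   ]]
```

View pics/top0.png

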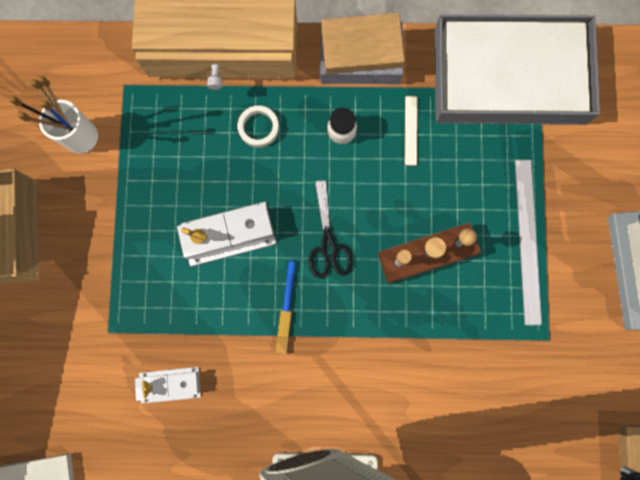

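View pics/scene0.png

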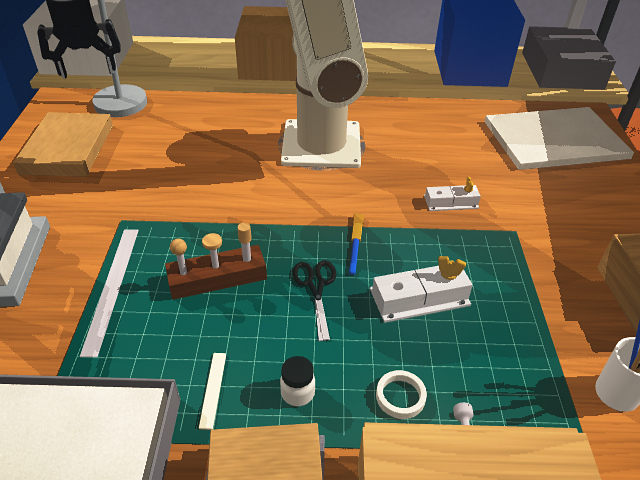

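The top view shows the large stand at about (225,233), with its bore at (250,224) and the thumbscrew at (195,237). The small look-alike stand is at (168,385). In the rack, the straight-grip spindle is the leftmost one, top (403,258) and scene (245,235). The disc is in the middle and the ball on the right. The scissors are at (330,240) and the jar at (343,125).

```bash
python3 - <<'E'
from h import *
for n in("top","scene"):
    z=np.load(f"pics/{n}.npz");P=z["P"].reshape(-1,3);P=P[~np.isnan(P).any(1)]
    X,Y,Z=P.T
    def sel(x0,x1,y0,y1,z0,z1): return P[(X>x0)&(X<x1)&(Y>y0)&(Y<y1)&(Z>z0)&(Z<z1)]
    r=[.2,.5]
    for nm,(y0,y1,z0,z1) in dict(rack=(-.32,-.05,.036,.046),stand=(.05,.3,.043,.054),tops=(-.32,-.05,.085,.15),screw=(.05,.3,.065,.12)).items():
        q=sel(*r,y0,y1,z0,z1)
        if len(q)<5: print(n,nm,len(q));continue
        c,s,a=cv2.minAreaRect(q[:,:2].astype(np.float32));print(n,nm,len(q),np.round(c,4),np.round(s,4),round(a,2),'medz',np.median(q[:,2]).round(4),'max',q[:,2].max().round(4))
        if nm=="tops":
            k=cv2.kmeans(q.astype(np.float32),3,None,(3,50,1e-5),5,cv2.KMEANS_PP_CENTERS)
            for i in range(3):
                w=q[k[1].ravel()==i];t=w[w[:,2]>np.percentile(w[:,2],90)-.006];print('  ',len(w),t.mean(0).round(4),np.ptp(w,axis=0).round(3),w[:,2].max().round(4))
E
```

```text
top rack 1962 [ 0.4721 -0.1892] [0.0604 0.1808] 18.83 medz 0.0403 max 0.046
top stand 939 [0.4781 0.1964] [0.0438 0.1697] 0.19 medz 0.0478 max 0.0539
top tops 710 [ 0.4721 -0.1904] [0.0357 0.1458] 13.32 medz 0.1072 max 0.1258
   328 [ 0.4715 -0.1887  0.1042] [0.035 0.035 0.014] 0.11
   176 [ 0.4525 -0.1321  0.1207] [0.023 0.022 0.035] 0.1258
   206 [ 0.4899 -0.245   0.1152] [0.023 0.03  0.023] 0.1221
top screw 152 [0.493  0.2432] [0.0502 0.01  ] 73.28 medz 0.0894 max 0.0958
scene rack 1762 [ 0.4698 -0.1907] [0.0663 0.1805] 18.09 medz 0.0417 max 0.0459
scene stand 610 [0.4815 0.1928] [0.0368 0.1737] 0.25 medz 0.0481 max 0.052
scene tops 697 [ 0.4711 -0.1912] [0.0377 0.1446] 12.72 medz 0.1066 max 0.1249
   250 [ 0.453  -0.1335  0.1209] [0.027 0.024 0.039] 0.1249
   174 [ 0.4921 -0.2459  0.1162] [0.02  0.028 0.035] 0.1207
   273 [ 0.4722 -0.1899  0.1054] [0.038 0.034 0.024] 0.1092
scene screw 307 [0.4913 0.2418] [0.0483 0.0143] 76.42 medz 0.0825 max 0.0954
```

```bash
python3 - <<'E'
from h import *
for n in("top","scene"):
    z=np.load(f"pics/{n}.npz");P=z["P"].reshape(-1,3);P=P[~np.isnan(P).any(1)]
    X,Y,Z=P.T
    def sel(x0,x1,y0,y1,z0,z1): return P[(X>x0)&(X<x1)&(Y>y0)&(Y<y1)&(Z>z0)&(Z<z1)]
    for nm,(z0,z1) in dict(stand=(.044,.053),screw=(.065,.12),screwtop=(.085,.12)).items():
        q=sel(.4,.62,.05,.33,z0,z1)
        c,s,a=cv2.minAreaRect(q[:,:2].astype(np.float32));print(n,nm,len(q),np.round(c,4),np.round(s,4),round(a,2),'medz',np.median(q[:,2]).round(4),'max',q[:,2].max().round(4), q.mean(0).round(4))
        if nm=="stand":
            for s_ in(1,-1):
                for e in (0,90):
                    t=np.radians(a+e); print('   ',np.round(np.array(c)+s_*.05*np.array([np.cos(t),np.sin(t)]),4))
E
```

```text
top stand 2388 [0.5069 0.196 ] [0.0619 0.1704] 15.82 medz 0.0479 max 0.053 [0.5073 0.1914 0.0479]
    [0.555  0.2096]
    [0.4933 0.2441]
    [0.4588 0.1824]
    [0.5205 0.1479]
top screw 165 [0.4932 0.2432] [0.0502 0.0101] 72.6 medz 0.0895 max 0.0958 [0.4927 0.2434 0.0879]
top screwtop 126 [0.4933 0.2431] [0.0502 0.01  ] 72.42 medz 0.0905 max 0.0958 [0.493  0.2429 0.0907]
scene stand 2029 [0.505  0.1949] [0.0636 0.1718] 15.68 medz 0.0482 max 0.0529 [0.5114 0.1853 0.0481]
    [0.5532 0.2084]
    [0.4915 0.243 ]
    [0.4569 0.1814]
    [0.5185 0.1468]
scene screw 345 [0.4921 0.2419] [0.0492 0.0145] 73.05 medz 0.0825 max 0.0954 [0.4943 0.2413 0.0814]
scene screwtop 138 [0.4916 0.242 ] [0.0489 0.0143] 75.26 medz 0.0905 max 0.0954 [0.4932 0.2413 0.0901]
```

```bash
cat >> h.py <<'E'
def go(x,y,z,yaw):
    "units still to go (translation in present tool axes, twist) to TCP x,y,z with jaw (tool z) at yaw deg, mod 180"
    o=bot.get_obs();m=R.from_quat(o["tool_rot"]).as_matrix()
    c=np.degrees(np.arctan2(m[1,2],m[0,2])); dy=(yaw-c+90)%180-90
    print("t",round(float(o["clock"]),2),"pos",np.round(o["eef_pos"],4),"yaw",c.round(2),"tilt",np.round(m[:,1],3),"w",np.round(o["grip_width"],4),"F",np.round(o["ft_force"],1),"T",np.round(o["ft_torque"],3),"q",np.round(o["joint_pos"],2))
    print("lin",(m.T@(np.array([x,y,z])-o["eef_pos"])/.2).round(4),"twist",round(-np.radians(dy)/2,4),"or",round(-np.radians(dy-180*np.sign(dy))/2,4))
E
```

>>> move_arm([
  {"grip": 0, "linear": [-0.2, 0, -0.125], "twist": 0},
  {"grip": 0, "linear": [-0.2, 0, -0.125], "twist": 0},
  {"grip": 0, "linear": [-0.2, 0, -0.125], "twist": 0},
  {"grip": 0, "linear": [-0.2, 0, -0.125], "twist": 0},
  {"grip": 0, "linear": [-0.2, 0, -0.125], "twist": 0},
])

```text
clock: 0.6
eef_pos: [0.2936, -0.3064, 0.2276]
tool_rot: [-0.091, 0.703, -0.7, 0.089]
ft_force: [1.0, -0.7, -0.2]
grip_width: 0.0851
```

>>> move_arm([
  {"grip": 0, "linear": [-0.2, 0, -0.125], "twist": 0},
  {"grip": 0, "linear": [-0.2, 0, -0.125], "twist": 0},
  {"grip": 0, "linear": [-0.2, 0, -0.125], "twist": 0},
  {"grip": 0, "linear": [-0.2, 0, -0.125], "twist": 0},
  {"grip": 0, "linear": [0, 0, 0], "twist": -0.07},
])

```text
clock: 1.1
eef_pos: [0.4294, -0.1582, 0.2263]
tool_rot: [-0.143, 0.695, -0.69, 0.141]
ft_force: [-0.5, -0.6, 0.1]
grip_width: 0.0855
```

```bash
python3 -c "
from h import *
go(.4528,-.133,.2,18.8)"
```

```text
t 1.1 pos [ 0.4294 -0.1582  0.2263] yaw -66.8 tilt [-0.003  0.006 -1.   ] w 0.0855 F [-0.5 -0.6  0.1] T [-0.098  0.011  0.044] q [-0.36  0.16 -0.11  1.31  0.    2.38]
lin [-0.1572  0.1319 -0.0687] twist -0.747 or 0.8238
```

>>> move_arm([
  {"grip": 0, "linear": [-0.157, 0, -0.069], "twist": 0},
  {"grip": 0, "linear": [0, 0, 0], "twist": -0.0747},
  {"grip": 0, "linear": [0, 0, 0], "twist": -0.0747},
  {"grip": 0, "linear": [0, 0, 0], "twist": -0.0747},
  {"grip": 0, "linear": [0, 0, 0], "twist": -0.0747},
])

```text
clock: 1.6
eef_pos: [0.4539, -0.128, 0.2235]
tool_rot: [-0.344, 0.622, -0.615, 0.341]
ft_force: [0.4, 0.2, 0.9]
grip_width: 0.0853
```

>>> move_arm([
  {"grip": 0, "linear": [0, 0, 0], "twist": -0.0747},
  {"grip": 0, "linear": [0, 0, 0], "twist": -0.0747},
  {"grip": 0, "linear": [0, 0, 0], "twist": -0.0747},
  {"grip": 0, "linear": [0, 0, 0], "twist": -0.0747},
  {"grip": 0, "linear": [0, 0, 0], "twist": -0.0747},
])

```text
clock: 2.1
eef_pos: [0.4521, -0.1272, 0.2208]
tool_rot: [0.546, -0.456, 0.444, -0.544]
ft_force: [0.5, 0.3, 0.2]
grip_width: 0.0851
```

```bash
python3 - <<'E'
from h import *
go(.4528,-.133,.2,18.8)
im,d,K,M=cam("wrist");P=cloud(d,K,M);cv2.imwrite("pics/w1.png",im)
Q=P.reshape(-1,3);Q=Q[~np.isnan(Q).any(1)]
q=Q[(np.hypot(Q[:,0]-.4528,Q[:,1]+.133)<.025)&(Q[:,2]>.115)&(Q[:,2]<.13)]
print(len(q),q.mean(0).round(4),[np.round(v,4) for v in cv2.minEnclosingCircle(q[:,:2].astype(np.float32))])
E
```

```text
t 2.1 pos [ 0.4521 -0.1272  0.2208] yaw 10.91 tilt [-0.015  0.009 -1.   ] w 0.0851 F [0.5 0.3 0.2] T [-0.029  0.021  0.012] q [-0.28  0.2  -0.08  1.31  0.    1.1 ]
lin [ 0.0306  0.1036 -0.0005] twist -0.0689 or 1.5019
1053 [ 0.4504 -0.1326  0.121 ] [array([ 0.4506, -0.1335]), np.float64(0.0121)]
```

View pics/w1.png

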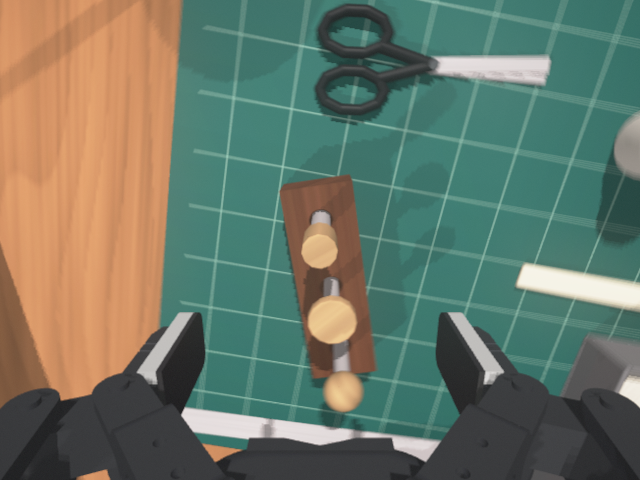

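Wrist view: the cylinder grip is at (320,250), directly ahead in the jaw plane. The disc is at (332,320) and the ball at (343,392), both clear of the fingers.

>>> move_arm([
  {"grip": 0, "linear": [0, 0, 0], "twist": -0.07},
  {"grip": 0, "linear": [0.03, 0, -0.005], "twist": 0},
  {"grip": 0, "linear": [0, 0.15, 0], "twist": 0},
  {"grip": 0, "linear": [0, 0.15, 0], "twist": 0},
  {"grip": 0, "linear": [0, 0.1, 0], "twist": 0},
])

```text
clock: 2.65
eef_pos: [0.4545, -0.1346, 0.1408]
tool_rot: [-0.573, 0.418, -0.411, 0.573]
ft_force: [0.1, -0.5, -0.4]
grip_width: 0.0852
```

```bash
python3 -c "
from h import *
go(.4515,-.1333,.086,18.8)"
```

```text
t 2.65 pos [ 0.4545 -0.1346  0.1408] yaw 18.19 tilt [-0.008  0.006 -1.   ] w 0.0852 F [ 0.1 -0.5 -0.4] T [ 0.051 -0.03  -0.011] q [-0.29  0.26 -0.22  1.11  0.    0.96]
lin [-0.0085  0.2743 -0.0106] twist -0.0053 or 1.5655
```

>>> move_arm([
  {"grip": 0, "linear": [-0.0085, 0.1, -0.0106], "twist": -0.005},
  {"grip": 0, "linear": [0, 0.1, 0], "twist": 0},
  {"grip": 0, "linear": [0, 0.06, 0], "twist": 0},
  {"grip": 0, "linear": [0, 0.0, 0], "twist": 0},
  {"grip": 0, "linear": [0, 0, 0], "twist": 0},
])

```text
clock: 3.15
eef_pos: [0.4484, -0.1343, 0.083]
tool_rot: [0.571, -0.425, 0.412, -0.569]
ft_force: [0.2, 0.8, -0.2]
grip_width: 0.0854
```

```bash
python3 -c "
from h import *
go(.4515,-.1333,.086,18.8)"
```

```text
t 3.15 pos [ 0.4484 -0.1343  0.083 ] yaw 17.39 tilt [-0.016  0.008 -1.   ] w 0.0854 F [ 0.2  0.8 -0.2] T [ 0.02  -0.051 -0.026] q [-0.29  0.31 -0.31  0.97  0.    0.97]
lin [-0.0003 -0.0154  0.0163] twist -0.0123 or 1.5585
```

>>> move_arm([
  {"grip": 0, "linear": [0, -0.012, 0.015], "twist": 0},
  {"grip": 1, "linear": [0, 0, 0], "twist": 0},
  {"grip": 1, "linear": [0, 0, 0], "twist": 0},
  {"grip": 1, "linear": [0, 0, 0], "twist": 0},
  {"grip": 1, "linear": [0, 0, 0], "twist": 0},
])

```text
clock: 3.65
eef_pos: [0.4541, -0.1344, 0.0886]
tool_rot: [0.57, -0.424, 0.416, -0.568]
ft_force: [-1.5, -0.9, -0.1]
grip_width: 0.0282
```

>>> move_arm([
  {"grip": 1, "linear": [0, 0, 0], "twist": 0},
  {"grip": 1, "linear": [0, 0, 0], "twist": 0},
  {"grip": 1, "linear": [0, 0, 0], "twist": 0},
  {"grip": 1, "linear": [0, 0, 0], "twist": 0},
  {"grip": 1, "linear": [0, 0, 0], "twist": 0},
])

```text
clock: 4.15
eef_pos: [0.4539, -0.1344, 0.0889]
tool_rot: [0.57, -0.424, 0.416, -0.568]
ft_force: [-0.2, -0.2, 0.4]
grip_width: 0.0227
```

```bash
python3 -c "
from h import *
go(.4515,-.1333,.086,18.8)"
```

```text
t 4.15 pos [ 0.4539 -0.1344  0.0889] yaw 17.15 tilt [-0.01   0.005 -1.   ] w 0.0227 F [-0.2 -0.2  0.4] T [-0.029  0.068  0.005] q [-0.29  0.31 -0.29  0.98  0.    0.98]
lin [-0.0087  0.0149 -0.0095] twist -0.0144 or 1.5564
```

>>> move_arm([
  {"grip": 1, "linear": [0, -0.08, 0], "twist": 0},
  {"grip": 1, "linear": [0, -0.12, 0], "twist": 0},
  {"grip": 1, "linear": [0, -0.15, 0], "twist": 0},
  {"grip": 1, "linear": [0, -0.15, 0], "twist": 0},
  {"grip": 1, "linear": [0, -0.15, 0], "twist": 0},
])

```text
clock: 4.65
eef_pos: [0.4509, -0.1336, 0.2162]
tool_rot: [0.571, -0.429, 0.41, -0.567]
ft_force: [-0.8, 0.2, -2.2]
grip_width: 0.0222
```

```bash
python3 -c "
from h import *
go(.5195,.1474,.225,15.8)"
```

```text
t 4.65 pos [ 0.4509 -0.1336  0.2162] yaw 17.16 tilt [-0.025  0.011 -1.   ] w 0.0222 F [-0.8  0.2 -2.2] T [-0.084 -0.069  0.05 ] q [-0.29  0.21 -0.07  1.31  0.    0.98]
lin [-1.242  -0.0376  0.7413] twist 0.0119 or -1.5589
```

>>> move_arm([
  {"grip": 1, "linear": [-0.17, -0.01, 0.1], "twist": 0},
  {"grip": 1, "linear": [-0.17, -0.01, 0.1], "twist": 0},
  {"grip": 1, "linear": [-0.17, -0.01, 0.1], "twist": 0},
  {"grip": 1, "linear": [-0.17, -0.01, 0.1], "twist": 0},
  {"grip": 1, "linear": [-0.17, -0.01, 0.1], "twist": 0},
])

```text
clock: 5.15
eef_pos: [0.5011, 0.0585, 0.2318]
tool_rot: [0.567, -0.43, 0.417, -0.565]
ft_force: [-0.3, 0.3, -1.0]
grip_width: 0.0226
```

>>> move_arm([
  {"grip": 1, "linear": [-0.17, 0, 0.1], "twist": 0},
  {"grip": 1, "linear": [-0.1, 0, 0.06], "twist": 0},
  {"grip": 1, "linear": [0, 0, 0], "twist": 0},
  {"grip": 1, "linear": [0, 0, 0], "twist": 0.01},
  {"grip": 1, "linear": [0, 0, 0], "twist": 0},
])

```text
clock: 5.65
eef_pos: [0.5163, 0.1267, 0.2296]
tool_rot: [0.565, -0.435, 0.42, -0.561]
ft_force: [-0.6, -0.3, -1.8]
grip_width: 0.0226
```

```bash
python3 - <<'E'
from h import *
go(.5195,.1474,.225,15.8)
im,d,K,M=cam("wrist");P=cloud(d,K,M);np.savez("pics/w2",im=im,P=P);cv2.imwrite("pics/w2.png",im)
E
```

```text
t 5.65 pos [0.5163 0.1267 0.2296] yaw 15.62 tilt [-0.019  0.008 -1.   ] w 0.0226 F [-0.6 -0.3 -1.8] T [0.009 0.009 0.023] q [0.23 0.32 0.1  1.37 0.01 1.53]
lin [-0.0952  0.0235  0.0439] twist -0.0015 or 1.5693
```

View pics/w2.png

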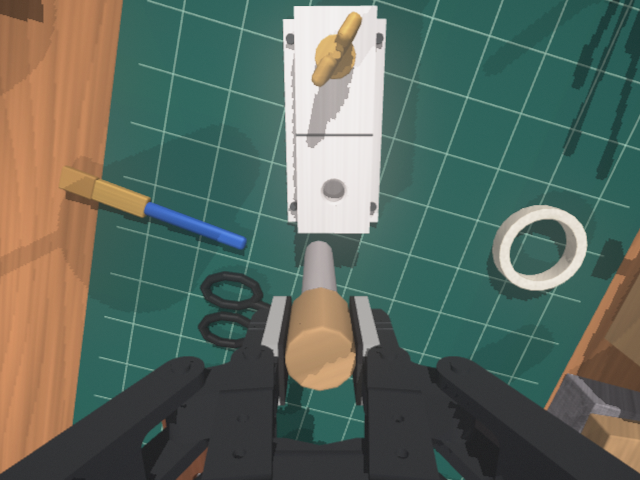

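The spindle is held upright, with its foot near (318,245). The bore mouth is at (333,188) and the thumbscrew at (337,48).

```bash
cat >> h.py <<'E'
from scipy.optimize import least_squares
def bore(im,K,M,uv,h=.048,r=28):
    u,v=uv; g=cv2.cvtColor(im,cv2.COLOR_BGR2GRAY)[v-r:v+r,u-r:u+r]
    t,b=cv2.threshold(cv2.GaussianBlur(g,(3,3),0),0,255,cv2.THRESH_BINARY_INV+cv2.THRESH_OTSU)
    n,l,s,c=cv2.connectedComponentsWithStats(b); k=l[r,r]
    cs=cv2.findContours((l==k).astype(np.uint8),cv2.RETR_EXTERNAL,cv2.CHAIN_APPROX_NONE)[0][0][:,0]+[u-r,v-r]
    D=np.c_[(cs-K[:2,2])/[K[0,0],K[1,1]],np.ones(len(cs))]@M[:3,:3].T; p=M[:3,3]+D*((h-M[2,3])/D[:,2])[:,None]
    f=least_squares(lambda x:np.hypot(*(p[:,:2]-x[:2]).T)-x[2],[*p[:,:2].mean(0),.009],loss="soft_l1",f_scale=.0005).x
    print("bore",k,s[k],f.round(4)); return f
def shaft(P,zlo,zhi,x0,rad=.008,tol=.02):
    "axis of cylinder: x,y at mid height and slopes"
    Q=P.reshape(-1,3);Q=Q[~np.isnan(Q).any(1)];Q=Q[(Q[:,2]>zlo)&(Q[:,2]<zhi)&(np.hypot(Q[:,0]-x0[0],Q[:,1]-x0[1])<tol)];zm=(zlo+zhi)/2
    f=least_squares(lambda a:np.hypot(Q[:,0]-a[0]-a[2]*(Q[:,2]-zm),Q[:,1]-a[1]-a[3]*(Q[:,2]-zm))-rad,[*x0,0,0],loss="soft_l1",f_scale=.0007)
    print("axis",len(Q),f.x.round(4),"rms",np.abs(f.fun).mean().round(5)); return f.x
E
python3 - <<'E'
from h import *
p=bot.camera_params("wrist");o=bot.get_obs();K=np.array(p["camera_matrix"])
T=np.eye(4);T[:3,:3]=R.from_quat(o["tool_rot"]).as_matrix();T[:3,3]=o["eef_pos"];M=T@np.array(p["T_tool_cam"])
z=np.load("pics/w2.npz");im,P=z["im"],z["P"]
b=bore(im,K,M,(333,188))
Q=P.reshape(-1,3);q=Q[np.hypot(Q[:,0]-o["eef_pos"][0],Q[:,1]-o["eef_pos"][1])<.03]
print(np.histogram(q[:,2],20))
zf=o["eef_pos"][2]-.086+.011
a=shaft(P,zf+.008,zf+.06,o["eef_pos"][:2])
g=shaft(P,zf+.085,zf+.108,o["eef_pos"][:2],.012)
print("foot",zf,a[:2]-a[2:]*.034,"tcp",o["eef_pos"])
q=P[160:215,300:310].reshape(-1,3);print("stand top",np.nanmedian(q,0))
E
```

```text
bore 1 [ 17  19  23  20 377] [0.5172 0.1478 0.0086]
(array([  353,    73,  2710,    34,     0,     0,     0,     0,     0,
          62,   256,   326,   409,   351,  1157,  3100,  6751,  4801,
        4201, 11215]), array([0.00209962, 0.01804639, 0.03399317, 0.04993995, 0.06588672,
       0.0818335 , 0.09778028, 0.11372706, 0.12967383, 0.14562061,
       0.16156739, 0.17751417, 0.19346094, 0.20940772, 0.2253545 ,
       0.24130127, 0.25724805, 0.27319483, 0.28914161, 0.30508838,
       0.32103516]))
axis 1115 [0.5139 0.1276 0.0271 0.003 ] rms 0.00017
axis 6300 [ 0.5153  0.128  -0.0454 -0.0426] rms 0.00307
foot 0.15461315407412946 [0.51294615 0.1275363 ] tcp [0.51621341 0.12634828 0.22961315]
stand top [0.49421383 0.14325971 0.0483745 ]
```

>>> move_arm([
  {"grip": 1, "linear": [-0.092, 0, 0.047], "twist": 0},
  {"grip": 1, "linear": [0, 0.1, 0.002], "twist": 0},
  {"grip": 1, "linear": [0, 0.15, 0.003], "twist": 0},
  {"grip": 1, "linear": [0, 0.1, 0.002], "twist": 0},
  {"grip": 1, "linear": [0, 0.05, 0], "twist": 0},
])

```text
clock: 6.2
eef_pos: [0.5222, 0.1422, 0.1506]
tool_rot: [0.561, -0.436, 0.425, -0.561]
ft_force: [-0.9, -0.6, -0.6]
grip_width: 0.0228
```

>>> move_arm([
  {"grip": 1, "linear": [0, 0, 0], "twist": 0},
  {"grip": 1, "linear": [0, 0, 0], "twist": 0},
  {"grip": 1, "linear": [0, 0, 0], "twist": 0},
  {"grip": 1, "linear": [0, 0, 0], "twist": 0},
  {"grip": 1, "linear": [0, 0, 0], "twist": 0},
])

```text
clock: 6.7
eef_pos: [0.5231, 0.14, 0.1528]
tool_rot: [-0.56, 0.436, -0.427, 0.56]
ft_force: [-0.1, 0.2, -1.1]
grip_width: 0.0225
```

```bash
python3 - <<'E'
from h import *
go(.5205,.1466,.123,15.8)
im,d,K,M=cam("wrist");P=cloud(d,K,M);np.savez("pics/w3",im=im,P=P,M=M,K=K);cv2.imwrite("pics/w3.png",im[60:420,140:500])
o=bot.get_obs();e=o["eef_pos"];zf=e[2]-.078
a=shaft(P,zf+.01,zf+.06,e[:2]);print("foot",zf,(a[:2]-a[2:]*.035).round(4))
D=np.linalg.inv(M)@np.array([.5172,.1478,.048,1]);uv=K@D[:3];print("bore px",uv[:2]/uv[2])
E
```

```text
t 6.7 pos [0.5231 0.14   0.1528] yaw 14.79 tilt [-0.011  0.009 -1.   ] w 0.0225 F [-0.1  0.2 -1.1] T [-0.004 -0.018 -0.027] q [ 0.25  0.37 -0.02  1.19  0.01  1.57]
lin [-0.0337  0.1495 -0.003 ] twist -0.0088 or 1.562
axis 1045 [ 0.521   0.141   0.0183 -0.    ] rms 0.00016
foot 0.07489253021567226 [0.5204 0.141 ]
bore px [317.11396819 226.33283757]
```

View pics/w3.png

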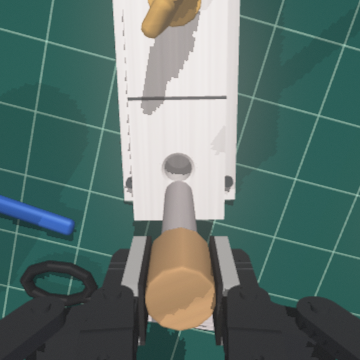

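```bash
python3 - <<'E'
from h import *
z=np.load("pics/w3.npz");im=z["im"]
bore(im,z["K"],z["M"],(318,220))
P=z["P"];c=P.reshape(-1,3);c=c[~np.isnan(c).any(1)]
s=c[(abs(c[:,2]-.048)<.003)&(np.hypot(c[:,0]-.507,c[:,1]-.195)<.11)];r=cv2.minAreaRect(s[:,:2].astype(np.float32));print(np.round(r[0],4),np.round(r[1],4),r[2])
q=c[(np.hypot(c[:,0]-.521,c[:,1]-.141)<.013)&(c[:,2]>.055)&(c[:,2]<.1)];print("lowest shaft z",np.sort(q[:,2])[:5])
E
```

```text
bore 1 [ 13  21  30  25 568] [0.5174 0.1483 0.0088]
[0.5053 0.1925] [0.0603 0.1659] 15.711806297302246
lowest shaft z [0.07986912 0.07990319 0.08025051 0.08031053 0.08036944]
```

>>> move_arm([
  {"grip": 1, "linear": [-0.039, 0, -0.005], "twist": 0},
  {"grip": 1, "linear": [0, 0, 0], "twist": 0},
  {"grip": 1, "linear": [0, 0, 0], "twist": 0},
  {"grip": 1, "linear": [0, 0, 0], "twist": 0},
  {"grip": 1, "linear": [0, 0, 0], "twist": 0},
])

```text
clock: 7.25
eef_pos: [0.5202, 0.1487, 0.1538]
tool_rot: [-0.56, 0.436, -0.427, 0.561]
ft_force: [-0.5, 0.1, -1.6]
grip_width: 0.0224
```

```bash
python3 - <<'E'
from h import *
im,d,K,M=cam("wrist");P=cloud(d,K,M)
go(.5201,.1472,.123,15.8)
o=bot.get_obs();e=o["eef_pos"];zf=e[2]-.078
a=shaft(P,zf+.01,zf+.06,e[:2]);print("foot",zf,(a[:2]-a[2:]*.035).round(4),"at18",(a[:2]-a[2:]*.017).round(4))
E
```

```text
t 7.3 pos [0.5202 0.1488 0.1538] yaw 14.86 tilt [-0.009  0.01  -1.   ] w 0.0221 F [ 0.5 -0.2 -1.6] T [-0.002  0.025  0.003] q [ 0.27  0.37 -0.02  1.19  0.01  1.58]
lin [ 0.0091  0.154  -0.0017] twist -0.0082 or 1.5626
axis 1040 [0.5182 0.1498 0.0174 0.0011] rms 0.00016
foot 0.07581484770822468 [0.5176 0.1498] at18 [0.5179 0.1498]
```

>>> move_arm([
  {"grip": 1, "linear": [0.008, 0, 0], "twist": 0},
  {"grip": 1, "linear": [0, 0.06, 0], "twist": 0},
  {"grip": 1, "linear": [0, 0.05, 0], "twist": 0},
  {"grip": 1, "linear": [0, 0.04, 0], "twist": 0},
  {"grip": 1, "linear": [0, 0, 0], "twist": 0},
])

```text
clock: 7.8
eef_pos: [0.5202, 0.1467, 0.1204]
tool_rot: [-0.56, 0.436, -0.427, 0.561]
ft_force: [0.8, -0.7, -2.0]
grip_width: 0.0227
```

```bash
python3 - <<'E'
from h import *
im,d,K,M=cam("wrist");P=cloud(d,K,M);cv2.imwrite("pics/w4.png",im[100:460,140:500])
go(.5200,.1472,.090,15.8)
o=bot.get_obs();e=o["eef_pos"];zf=e[2]-.078
a=shaft(P,zf+.02,zf+.06,e[:2]);print("foot",zf,(a[:2]-a[2:]*.04).round(4),"at18",(a[:2]-a[2:]*.022).round(4))
E
```

```text
t 7.85 pos [0.5204 0.1467 0.1209] yaw 14.82 tilt [-0.009  0.009 -1.   ] w 0.0228 F [ 0.2 -0.1 -1.1] T [-0.212 -0.043  0.018] q [ 0.27  0.4  -0.07  1.11  0.01  1.58]
lin [-1.000e-03  1.545e-01 -1.000e-04] twist -0.0086 or 1.5622
axis 897 [0.5183 0.1476 0.0163 0.0041] rms 0.00016
foot 0.0428902939530284 [0.5176 0.1474] at18 [0.5179 0.1475]
```

View pics/w4.png

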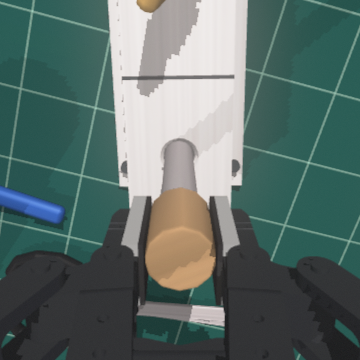

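The foot is in the bore mouth at about (180,145) in the crop, with no notable force. I'll continue down.

>>> move_arm([
  {"grip": 1, "linear": [-0.003, 0.03, -0.002], "twist": 0},
  {"grip": 1, "linear": [0, 0.04, 0], "twist": 0},
  {"grip": 1, "linear": [0, 0.04, 0], "twist": 0},
  {"grip": 1, "linear": [0, 0.03, 0], "twist": 0},
  {"grip": 1, "linear": [0, 0.01, 0], "twist": 0},
])

```text
clock: 8.35
eef_pos: [0.5202, 0.1467, 0.0898]
tool_rot: [-0.56, 0.435, -0.428, 0.561]
ft_force: [-2.9, -1.9, 13.5]
grip_width: 0.0227
```

```bash
python3 - <<'E'
from h import *
go(.5200,.1472,.090,15.8)
E
```

```text
t 8.35 pos [0.5202 0.1467 0.0898] yaw 14.78 tilt [-0.007  0.008 -1.   ] w 0.0227 F [-2.9 -1.9 13.5] T [-0.574  0.871  0.052] q [ 0.27  0.42 -0.12  1.03  0.01  1.58]
lin [-0.0026 -0.001  -0.0006] twist -0.0089 or 1.5619
```

Contact of 13.5 N at the expected depth, so it is home. Release and rise.

>>> move_arm([
  {"grip": 0, "linear": [0, 0, 0], "twist": 0},
  {"grip": 0, "linear": [0, 0, 0], "twist": 0},
  {"grip": 0, "linear": [0, 0, 0], "twist": 0},
  {"grip": 0, "linear": [0, 0, 0], "twist": 0},
  {"grip": 0, "linear": [0, 0, 0], "twist": 0},
])

```text
clock: 8.85
eef_pos: [0.521, 0.1483, 0.0903]
tool_rot: [-0.558, 0.435, -0.427, 0.562]
ft_force: [0.1, -0.8, 1.8]
grip_width: 0.085
```

>>> move_arm([
  {"grip": 0, "linear": [0, 0, 0], "twist": 0},
  {"grip": 0, "linear": [0, -0.1, 0], "twist": 0},
  {"grip": 0, "linear": [0, -0.2, 0], "twist": 0},
  {"grip": 0, "linear": [0, -0.2, 0], "twist": 0},
  {"grip": 0, "linear": [0, -0.1, 0], "twist": 0},
])

```text
clock: 9.35
eef_pos: [0.5184, 0.1463, 0.2095]
tool_rot: [0.562, -0.438, 0.425, -0.559]
ft_force: [0.5, -0.2, 0.3]
grip_width: 0.0851
```

```bash
python3 - <<'E'
from h import *
go(.4932,.2432,.2,162.6)
im,d,K,M=cam("wrist");P=cloud(d,K,M);cv2.imwrite("pics/w5.png",im)
c=P.reshape(-1,3);c=c[~np.isnan(c).any(1)]
q=c[(np.hypot(c[:,0]-.5174,c[:,1]-.148)<.03)&(c[:,2]>.1)&(c[:,2]<.14)];t=q[q[:,2]>q[:,2].max()-.004];print("spindle top",np.median(t[:,2]),q[:,2].max(),cv2.minEnclosingCircle(t[:,:2].astype(np.float32)))
s=c[(abs(c[:,2]-.048)<.004)&(np.hypot(c[:,0]-.507,c[:,1]-.195)<.11)];print("stand top",np.median(s[:,2]))
for zl in(.07,.085):
    w=c[(np.hypot(c[:,0]-.492,c[:,1]-.243)<.035)&(c[:,2]>zl)&(c[:,2]<.11)];r=cv2.minAreaRect(w[:,:2].astype(np.float32));print("screw",len(w),np.round(r[0],4),np.round(r[1],4),r[2])
E
```

```text
t 9.35 pos [0.5184 0.1463 0.2095] yaw 14.85 tilt [-0.016  0.008 -1.   ] w 0.0851 F [ 0.5 -0.2  0.3] T [ 0.01  -0.033 -0.002] q [0.27 0.34 0.08 1.33 0.01 1.58]
lin [-0.5     0.0536  0.0028] twist 0.2814 or -1.2894
spindle top 0.12229587552100529 0.12453480091340388 ((0.5178864598274231, 0.14706145226955414), 0.012016992084681988)
stand top 0.04834431279312551
screw 1403 [0.4912 0.2426] [0.05   0.0101] 72.62123107910156
screw 1229 [0.4912 0.2426] [0.05   0.0101] 72.52242279052734
```

View pics/w5.png

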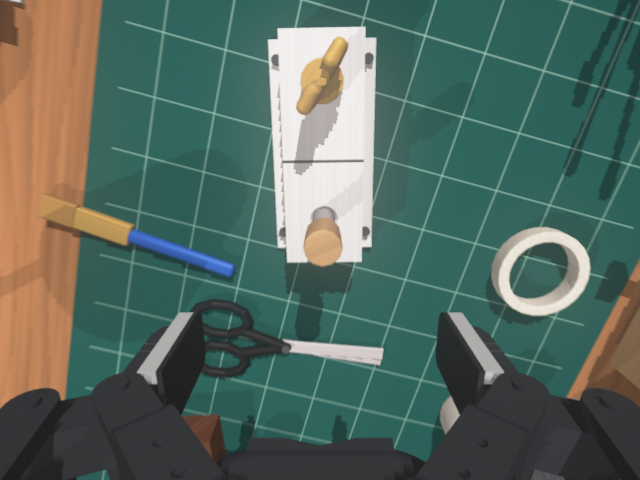

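The spindle stands in the bore with its top at 0.122 m, which is the stand top plus 74 mm as expected. The thumbscrew is at (322,75), with its bar at about 72.5° yaw. Next is a move over it, with the wrist turned counter-clockwise to leave range for the clockwise turn.

>>> move_arm([
  {"grip": 0, "linear": [-0.2, 0, 0], "twist": 0},
  {"grip": 0, "linear": [-0.2, 0, 0], "twist": 0},
  {"grip": 0, "linear": [-0.1, 0, 0], "twist": 0},
  {"grip": 0, "linear": [0, 0, 0], "twist": -0.074},
  {"grip": 0, "linear": [0, 0, 0], "twist": -0.074},
])

```text
clock: 9.9
eef_pos: [0.4953, 0.2468, 0.2151]
tool_rot: [-0.615, 0.347, -0.339, 0.621]
ft_force: [0.5, 0.8, 0.9]
grip_width: 0.0855
```

>>> move_arm([
  {"grip": 0, "linear": [0, 0, 0], "twist": -0.074},
  {"grip": 0, "linear": [0, 0, 0], "twist": -0.074},
  {"grip": 0, "linear": [0, 0, 0], "twist": -0.074},
  {"grip": 0, "linear": [0, 0, 0], "twist": -0.074},
  {"grip": 0, "linear": [0, 0, 0], "twist": -0.074},
])

```text
clock: 10.4
eef_pos: [0.4939, 0.2477, 0.2125]
tool_rot: [-0.697, 0.097, -0.09, 0.704]
ft_force: [0.3, -0.3, 0.5]
grip_width: 0.0855
```

>>> move_arm([
  {"grip": 0, "linear": [0, 0, 0], "twist": -0.074},
  {"grip": 0, "linear": [0, 0, 0], "twist": -0.074},
  {"grip": 0, "linear": [0, 0, 0], "twist": -0.074},
  {"grip": 0, "linear": [0, 0, 0], "twist": -0.074},
  {"grip": 0, "linear": [0, 0, 0], "twist": -0.074},
])

```text
clock: 10.9
eef_pos: [0.493, 0.2474, 0.21]
tool_rot: [-0.682, -0.166, 0.173, 0.691]
ft_force: [-0.4, 0.3, 0.5]
grip_width: 0.0854
```

>>> move_arm([
  {"grip": 0, "linear": [0, 0, 0], "twist": -0.074},
  {"grip": 0, "linear": [0, 0, 0], "twist": -0.074},
  {"grip": 0, "linear": [0, 0, 0], "twist": -0.074},
  {"grip": 0, "linear": [0, 0, 0], "twist": -0.074},
  {"grip": 0, "linear": [0, 0, 0], "twist": -0.074},
])

```text
clock: 11.4
eef_pos: [0.4921, 0.247, 0.2074]
tool_rot: [-0.571, -0.407, 0.411, 0.582]
ft_force: [-0.4, -1.1, -1.1]
grip_width: 0.0852
```

```bash
python3 - <<'E'
from h import *
go(.493,.2428,.2,162.5)
E
```

```text
t 11.4 pos [0.4921 0.247  0.2074] yaw 160.71 tilt [-0.014  0.009 -1.   ] w 0.0852 F [-0.4 -1.1 -1.1] T [-0.04 -0.02 -0.02] q [ 0.46  0.36  0.11  1.33  0.01 -0.78]
lin [-0.0186  0.0368 -0.012 ] twist -0.0156 or 1.5552
```

>>> move_arm([
  {"grip": 0, "linear": [-0.019, 0, -0.012], "twist": -0.015},
  {"grip": 0, "linear": [0, 0.1, 0], "twist": 0},
  {"grip": 0, "linear": [0, 0.2, 0], "twist": 0},
  {"grip": 0, "linear": [0, 0.1, 0], "twist": 0},
  {"grip": 0, "linear": [0, 0, 0], "twist": 0},
])

```text
clock: 11.9
eef_pos: [0.4924, 0.2436, 0.1246]
tool_rot: [-0.564, -0.418, 0.42, 0.575]
ft_force: [-0.7, 0.2, -0.4]
grip_width: 0.085
```

```bash
python3 - <<'E'
from h import *
go(.493,.2428,.067,162.5)
E
```

```text
t 11.9 pos [0.4924 0.2436 0.1246] yaw 162.68 tilt [-0.012  0.011 -1.   ] w 0.085 F [-0.7  0.2 -0.4] T [0.021 0.023 0.044] q [ 0.45  0.41 -0.04  1.12  0.01 -0.82]
lin [-0.005   0.2878 -0.0082] twist 0.0016 or -1.5692
```

>>> move_arm([
  {"grip": 0, "linear": [-0.005, 0.1, -0.008], "twist": 0},
  {"grip": 0, "linear": [0, 0.1, 0], "twist": 0},
  {"grip": 0, "linear": [0, 0.06, 0], "twist": 0},
  {"grip": 0, "linear": [0, 0.02, 0], "twist": 0},
  {"grip": 0, "linear": [0, 0, 0], "twist": 0},
])

```text
clock: 12.4
eef_pos: [0.4951, 0.2439, 0.0701]
tool_rot: [-0.564, -0.419, 0.419, 0.575]
ft_force: [-0.6, -0.4, 0.2]
grip_width: 0.0855
```

```bash
python3 - <<'E'
from h import *
go(.493,.2428,.067,162.5)
im,d,K,M=cam("wrist");cv2.imwrite("pics/w6.png",im)
E
```

```text
t 12.4 pos [0.4951 0.2439 0.0701] yaw 162.68 tilt [-0.008  0.013 -1.   ] w 0.0855 F [-0.6 -0.4  0.2] T [-0.034 -0.01  -0.049] q [ 0.45  0.46 -0.11  0.99  0.01 -0.82]
lin [-0.0084  0.0158  0.0083] twist 0.0016 or -1.5692
```

View pics/w6.png

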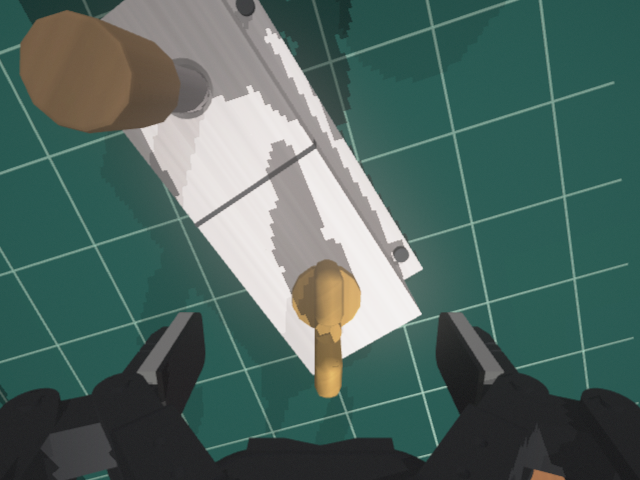

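The bar at (328,340) lies between the jaws, aligned with the pads. Close on it.

>>> move_arm([
  {"grip": 0, "linear": [-0.007, 0.012, 0.0085], "twist": 0},
  {"grip": 1, "linear": [0, 0, 0], "twist": 0},
  {"grip": 1, "linear": [0, 0, 0], "twist": 0},
  {"grip": 1, "linear": [0, 0, 0], "twist": 0},
  {"grip": 1, "linear": [0, 0, 0], "twist": 0},
])

```text
clock: 12.95
eef_pos: [0.4952, 0.2442, 0.0714]
tool_rot: [-0.565, -0.422, 0.416, 0.574]
ft_force: [-0.2, 0.4, -0.7]
grip_width: 0.0283
```

>>> move_arm([
  {"grip": 1, "linear": [0, 0, 0], "twist": 0},
  {"grip": 1, "linear": [0, 0, 0], "twist": 0},
  {"grip": 1, "linear": [0, 0, 0], "twist": 0},
  {"grip": 1, "linear": [0, 0, 0], "twist": 0},
  {"grip": 1, "linear": [0, 0, 0], "twist": 0},
])

```text
clock: 13.45
eef_pos: [0.4927, 0.2451, 0.0718]
tool_rot: [-0.563, -0.421, 0.417, 0.576]
ft_force: [-1.1, 0.7, 1.0]
grip_width: 0.0084
```

```bash
python3 - <<'E'
from h import *
go(.493,.2428,.067,162.5)
E
```

```text
t 13.45 pos [0.4927 0.2451 0.0718] yaw 162.75 tilt [-0.006  0.018 -1.   ] w 0.0084 F [-1.1  0.7  1. ] T [-0.025  0.066 -0.035] q [ 0.45  0.46 -0.12  0.99  0.02 -0.82]
lin [-0.0107  0.0239 -0.0048] twist 0.0022 or -1.5686
```

>>> move_arm([
  {"grip": 1, "linear": [0, 0, 0], "twist": 0.06},
  {"grip": 1, "linear": [0, 0, 0], "twist": 0.06},
  {"grip": 1, "linear": [0, 0, 0], "twist": 0.06},
  {"grip": 1, "linear": [0, 0, 0], "twist": 0.06},
  {"grip": 1, "linear": [0, 0, 0], "twist": 0.06},
])

```text
clock: 13.95
eef_pos: [0.4939, 0.2443, 0.0718]
tool_rot: [-0.665, -0.225, 0.225, 0.676]
ft_force: [-1.1, -0.7, 0.8]
grip_width: 0.0089
```

```bash
python3 - <<'E'
from h import *
go(.493,.2428,.067,162.5)
E
```

```text
t 13.95 pos [0.4939 0.2443 0.0718] yaw 127.09 tilt [-0.004  0.016 -1.   ] w 0.0089 F [-1.1 -0.7  0.8] T [-0.186 -0.069  0.071] q [ 0.45  0.46 -0.12  0.99  0.02 -0.2 ]
lin [-0.0083  0.024  -0.0034] twist -0.309 or 1.2618
```

>>> move_arm([
  {"grip": 1, "linear": [0, 0, 0], "twist": 0.04},
  {"grip": 1, "linear": [0, 0, 0], "twist": 0.04},
  {"grip": 1, "linear": [0, 0, 0], "twist": 0.04},
  {"grip": 1, "linear": [0, 0, 0], "twist": 0.03},
  {"grip": 1, "linear": [0, 0, 0], "twist": 0.03},
])

```text
clock: 14.45
eef_pos: [0.4943, 0.2435, 0.0718]
tool_rot: [-0.696, -0.095, 0.096, 0.705]
ft_force: [-1.5, 0.9, 1.5]
grip_width: 0.0086
```

```bash
python3 - <<'E'
from h import *
go(.493,.2428,.067,162.5)
E
```

```text
t 14.45 pos [0.4943 0.2435 0.0718] yaw 105.58 tilt [-0.003  0.013 -1.   ] w 0.0086 F [-1.5  0.9  1.5] T [-0.109 -0.066  0.051] q [ 0.45  0.46 -0.12  0.99  0.01  0.18]
lin [-0.0073  0.024  -0.0019] twist -0.4967 or 1.0741
```

>>> move_arm([
  {"grip": 1, "linear": [0, 0, 0], "twist": 0.03},
  {"grip": 1, "linear": [0, 0, 0], "twist": 0.03},
  {"grip": 1, "linear": [0, 0, 0], "twist": 0.03},
  {"grip": 1, "linear": [0, 0, 0], "twist": 0.03},
  {"grip": 1, "linear": [0, 0, 0], "twist": 0.03},
])

```text
clock: 14.95
eef_pos: [0.4944, 0.2428, 0.0718]
tool_rot: [-0.703, 0.015, -0.013, 0.711]
ft_force: [-2.4, 0.1, 1.4]
grip_width: 0.0086
```

```bash
python3 - <<'E'
from h import *
go(.493,.2428,.067,162.5)
E
```

```text
t 14.95 pos [0.4944 0.2428 0.0718] yaw 87.75 tilt [-0.003  0.011 -1.   ] w 0.0086 F [-2.4  0.1  1.4] T [-0.139 -0.044  0.098] q [ 0.45  0.46 -0.12  0.99  0.01  0.49]
lin [-0.0067  0.0239 -0.0004] twist -0.6523 or 0.9185
```

>>> move_arm([
  {"grip": 1, "linear": [0, 0, 0], "twist": 0.03},
  {"grip": 1, "linear": [0, 0, 0], "twist": 0.03},
  {"grip": 1, "linear": [0, 0, 0], "twist": 0.03},
  {"grip": 1, "linear": [0, 0, 0], "twist": 0.03},
  {"grip": 1, "linear": [0, 0, 0], "twist": 0.03},
])

```text
clock: 15.45
eef_pos: [0.4943, 0.242, 0.0718]
tool_rot: [-0.694, 0.125, -0.122, 0.699]
ft_force: [-2.4, 0.4, 0.5]
grip_width: 0.0086
```

```bash
python3 - <<'E'
from h import *
go(.493,.2428,.067,162.5)
E
```

```text
t 15.45 pos [0.4943 0.242  0.0718] yaw 69.93 tilt [-0.002  0.008 -1.   ] w 0.0086 F [-2.4  0.4  0.5] T [-0.135 -0.086  0.116] q [ 0.45  0.46 -0.12  0.99  0.01  0.8 ]
lin [-0.0072  0.024   0.0013] twist 0.763 or -0.8078
```

>>> move_arm([
  {"grip": 1, "linear": [0, 0, 0], "twist": 0.03},
  {"grip": 1, "linear": [0, 0, 0], "twist": 0.03},
  {"grip": 1, "linear": [0, 0, 0], "twist": 0.03},
  {"grip": 1, "linear": [0, 0, 0], "twist": 0.03},
  {"grip": 1, "linear": [0, 0, 0], "twist": 0.03},
])

```text
clock: 15.95
eef_pos: [0.494, 0.2417, 0.0719]
tool_rot: [-0.668, 0.23, -0.227, 0.671]
ft_force: [-1.8, 0.1, 2.1]
grip_width: 0.0085
```

```bash
python3 - <<'E'
from h import *
go(.493,.2428,.067,162.5)
E
```

```text
t 15.95 pos [0.494  0.2417 0.0719] yaw 52.36 tilt [-0.002  0.006 -1.   ] w 0.0085 F [-1.8  0.1  2.1] T [-0.191  0.072  1.681] q [ 0.45  0.46 -0.12  0.99  0.01  1.11]
lin [-0.0072  0.0244  0.0013] twist 0.6096 or -0.9612
```

>>> move_arm([
  {"grip": 1, "linear": [0, 0, 0], "twist": 0.01},
  {"grip": 1, "linear": [0, 0, 0], "twist": 0},
  {"grip": 1, "linear": [0, 0, 0], "twist": 0},
  {"grip": 1, "linear": [0, 0, 0], "twist": 0},
  {"grip": 1, "linear": [0, 0, 0], "twist": 0},
])

```text
clock: 16.45
eef_pos: [0.494, 0.2417, 0.0719]
tool_rot: [-0.667, 0.231, -0.23, 0.669]
ft_force: [-1.2, -0.2, 2.1]
grip_width: 0.0086
```

```bash
python3 - <<'E'
from h import *
go(.493,.2428,.067,162.5)
E
```

```text
t 16.45 pos [0.494  0.2417 0.0719] yaw 51.95 tilt [-0.001  0.003 -1.   ] w 0.0086 F [-1.2 -0.2  2.1] T [-0.345 -0.063  1.71 ] q [ 0.45  0.46 -0.12  0.99  0.    1.12]
lin [-0.0071  0.0245  0.0013] twist 0.6061 or -0.9647
```

>>> move_arm([
  {"grip": 1, "linear": [0, 0, 0], "twist": -0.012},
  {"grip": 1, "linear": [0, 0, 0], "twist": 0},
  {"grip": 1, "linear": [0, 0, 0], "twist": 0},
  {"grip": 1, "linear": [0, 0, 0], "twist": 0},
  {"grip": 1, "linear": [0, 0, 0], "twist": 0},
])

```text
clock: 16.95
eef_pos: [0.494, 0.2417, 0.0718]
tool_rot: [-0.67, 0.223, -0.221, 0.672]
ft_force: [-0.1, 0.3, 1.6]
grip_width: 0.0085
```

```bash
python3 - <<'E'
from h import *
go(.493,.2428,.067,162.5)
E
```

```text
t 16.95 pos [0.494  0.2417 0.0718] yaw 53.37 tilt [-0.002  0.004 -1.   ] w 0.0085 F [-0.1  0.3  1.6] T [-0.231 -0.007  1.423] q [ 0.45  0.46 -0.12  0.99  0.    1.09]
lin [-0.007   0.0242  0.0015] twist 0.6185 or -0.9523
```

>>> move_arm([
  {"grip": 1, "linear": [0, 0, 0], "twist": -0.02},
  {"grip": 1, "linear": [0, 0, 0], "twist": 0},
  {"grip": 1, "linear": [0, 0, 0], "twist": 0},
  {"grip": 1, "linear": [0, 0, 0], "twist": 0},
  {"grip": 1, "linear": [0, 0, 0], "twist": 0},
])

```text
clock: 17.45
eef_pos: [0.494, 0.2416, 0.0718]
tool_rot: [-0.674, 0.212, -0.21, 0.676]
ft_force: [-1.4, -0.2, 1.1]
grip_width: 0.0086
```

```bash
python3 - <<'E'
from h import *
go(.493,.2428,.067,162.5)
E
```

```text
t 17.45 pos [0.494  0.2416 0.0718] yaw 55.34 tilt [-0.002  0.004 -1.   ] w 0.0086 F [-1.4 -0.2  1.1] T [-0.228 -0.12   0.795] q [ 0.45  0.46 -0.12  0.99  0.    1.06]
lin [-0.0075  0.0241  0.002 ] twist 0.6356 or -0.9352
```

>>> move_arm([
  {"grip": 1, "linear": [0, 0, 0], "twist": -0.02},
  {"grip": 1, "linear": [0, 0, 0], "twist": 0},
  {"grip": 1, "linear": [0, 0, 0], "twist": 0},
  {"grip": 1, "linear": [0, 0, 0], "twist": 0},
  {"grip": 1, "linear": [0, 0, 0], "twist": 0},
])

```text
clock: 17.95
eef_pos: [0.4941, 0.2416, 0.0718]
tool_rot: [-0.677, 0.201, -0.199, 0.68]
ft_force: [-2.0, 0.9, 1.3]
grip_width: 0.0086
```

```bash
python3 - <<'E'
from h import *
go(.493,.2428,.067,162.5)
E
```

```text
t 17.95 pos [0.4941 0.2416 0.0718] yaw 57.16 tilt [-0.002  0.005 -1.   ] w 0.0086 F [-2.   0.9  1.3] T [-0.157 -0.044  0.065] q [ 0.45  0.46 -0.12  0.99  0.01  1.02]
lin [-0.0076  0.024   0.0022] twist 0.6516 or -0.9192
```

Unloading shows the seat at a hand yaw of about 57.2°. Backing off a quarter turn puts the target at 147.3°.

>>> move_arm([
  {"grip": 1, "linear": [0, 0, 0], "twist": -0.06},
  {"grip": 1, "linear": [0, 0, 0], "twist": -0.06},
  {"grip": 1, "linear": [0, 0, 0], "twist": -0.06},
  {"grip": 1, "linear": [0, 0, 0], "twist": -0.06},
  {"grip": 1, "linear": [0, 0, 0], "twist": -0.06},
])

```text
clock: 18.45
eef_pos: [0.4944, 0.2429, 0.0718]
tool_rot: [-0.704, -0.015, 0.017, 0.71]
ft_force: [-1.7, 2.2, 0.6]
grip_width: 0.0083
```

>>> move_arm([
  {"grip": 1, "linear": [0, 0, 0], "twist": -0.06},
  {"grip": 1, "linear": [0, 0, 0], "twist": -0.06},
  {"grip": 1, "linear": [0, 0, 0], "twist": -0.06},
  {"grip": 1, "linear": [0, 0, 0], "twist": -0.06},
  {"grip": 1, "linear": [0, 0, 0], "twist": -0.06},
])

```text
clock: 18.95
eef_pos: [0.4939, 0.2443, 0.0718]
tool_rot: [-0.663, -0.231, 0.231, 0.673]
ft_force: [-2.5, 0.6, 0.4]
grip_width: 0.0082
```

```bash
python3 - <<'E'
from h import *
go(.493,.2428,.067,147.3)
E
```

```text
t 18.95 pos [0.4939 0.2443 0.0718] yaw 128.16 tilt [-0.003  0.013 -1.   ] w 0.0082 F [-2.5  0.6  0.4] T [ 0.156  0.081 -0.102] q [ 0.45  0.46 -0.12  0.99  0.01 -0.21]
lin [-0.0083  0.024  -0.0033] twist -0.167 or 1.4038
```

>>> move_arm([
  {"grip": 1, "linear": [0, 0, 0], "twist": -0.05},
  {"grip": 1, "linear": [0, 0, 0], "twist": -0.05},
  {"grip": 1, "linear": [0, 0, 0], "twist": -0.05},
  {"grip": 1, "linear": [0, 0, 0], "twist": 0},
  {"grip": 1, "linear": [0, 0, 0], "twist": 0},
])

```text
clock: 19.45
eef_pos: [0.4934, 0.2448, 0.0718]
tool_rot: [-0.619, -0.332, 0.33, 0.631]
ft_force: [-1.3, 0.4, 0.6]
grip_width: 0.0083
```

```bash
python3 - <<'E'
from h import *
go(.493,.2428,.067,147.3)
E
```

```text
t 19.45 pos [0.4934 0.2448 0.0718] yaw 145.75 tilt [-0.005  0.016 -1.   ] w 0.0083 F [-1.3  0.4  0.6] T [0.016 0.006 0.037] q [ 0.45  0.46 -0.12  0.99  0.02 -0.52]
lin [-0.0095  0.0241 -0.0042] twist -0.0135 or 1.5573
```

>>> move_arm([
  {"grip": 1, "linear": [0, 0, 0], "twist": -0.013},
  {"grip": 1, "linear": [0, 0, 0], "twist": 0},
  {"grip": 1, "linear": [0, 0, 0], "twist": 0},
  {"grip": 1, "linear": [0, 0, 0], "twist": 0},
  {"grip": 1, "linear": [0, 0, 0], "twist": 0},
])

```text
clock: 19.95
eef_pos: [0.4933, 0.2448, 0.0718]
tool_rot: [-0.615, -0.339, 0.337, 0.627]
ft_force: [-0.7, -0.2, 0.4]
grip_width: 0.0088
```

```bash
python3 - <<'E'
from h import *
go(.493,.2428,.067,147.3)
im,d,K,M=cam("wrist");P=cloud(d,K,M)
sc,ds,Ks,Ms=cam("scene");Ps=cloud(ds,Ks,Ms)
for P_,n in((P,"wrist"),(Ps,"scene")):
    c=P_.reshape(-1,3);c=c[~np.isnan(c).any(1)]
    q=c[(np.hypot(c[:,0]-.5174,c[:,1]-.148)<.03)&(c[:,2]>.1)&(c[:,2]<.14)];print(n,"spindle",len(q),q[:,2].max() if len(q) else 0,np.round(q.mean(0),4) if len(q) else 0)
cv2.imwrite("pics/f.png",np.hstack([im[120:480,120:520],sc[60:420,120:520]]))
E
```

```text
t 19.95 pos [0.4933 0.2448 0.0718] yaw 147.13 tilt [-0.005  0.016 -1.   ] w 0.0088 F [-0.7 -0.2  0.4] T [0.067 0.107 0.034] q [ 0.45  0.46 -0.12  0.99  0.02 -0.55]
lin [-0.0096  0.0239 -0.0044] twist -0.0015 or 1.5693
wrist spindle 8239 0.12482519618609993 [0.5107 0.151  0.1163]
scene spindle 222 0.12456090982396362 [0.5227 0.1458 0.1162]
```

View pics/f.png

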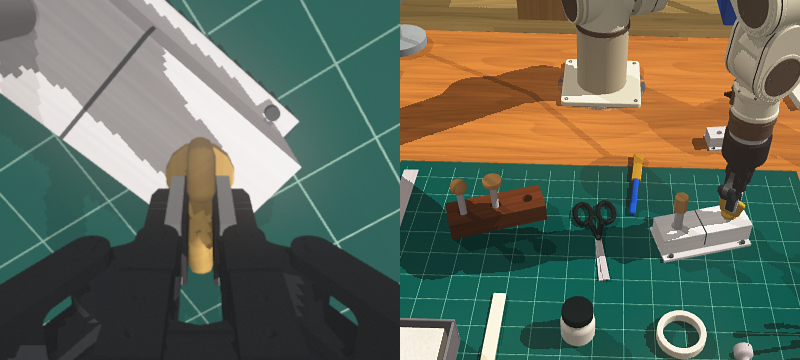

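The bar is pinched squarely between the pads, with no visible slip. The spindle stands in the bore at scene-crop (680,205). The ball and disc spindles, scissors and jar are in place.

```bash
python3 -c "
from workcell import bot
print(bot.job_done())"
```

```text
the job is handed in; nothing more can be done
None
```

The job is done and handed in at about 20 s of the 67 s allowed. The straight-grip spindle is in the stand's bore, and the arm is still gripping the thumbscrew a quarter turn back from its seat.

- **Spindle:** It met the bore floor with about 13.5 N of contact. After release its top measured 0.122 m, which is 74 mm above the stand's top face as required. The last pictures show it still standing there.
- **Thumbscrew:** Turning clockwise, the torque rose to about 1.7 N m against the stop. Easing off to near zero torque put the seat at a hand yaw of about 57.2°. The final yaw is 147.1°, so it was backed off 89.9°. In the last wrist picture the bar sits square between the pads with no visible slip.
- **Rest of the scene:** The ball and disc spindles are still in the rack, and the scissors and glue jar look undisturbed.

**Small disagreements:** The wrist and top cameras differed by about 2 mm on the thumbscrew's position. The hand was also about 2 mm off the target height and position when it gripped, which had no visible effect. The seat angle was read from the hand's yaw and torque, not measured directly. It could be off by about a degree.

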